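Eject the tamper base and catch it on the runway

ROBOT

A 6-joint arm with a two-finger parallel gripper is mounted at the origin on the work surface. World frame = base frame: x ahead of the robot, y to its left, z up, the work surface at z = 0. Lengths are in m, angles in rad, forces in N, time in s.
With the tool pointing down it reaches from about 0.35 to 0.775 m from the base axis. Payload 5.5 kg.
Tool frame: the origin (TCP) lies between the finger pads; the fingertips stand env.nose_length ahead of it and the grasp point (between the pads) lies 8 mm behind it (env.nose_length is the distance from the TCP to the fingertips, in m); z points along the fingers, y is the direction in which the jaws open and shut (so a half turn about z gives the same grasp; the last joint's range is limited). The gripper opens to 85 mm and grips with 20 to 120 N. Pads are 22 mm wide; open, the fingers measure 114 mm over their backs; the gripper's body (76 mm by 85 mm) begins 54 mm behind the grasp point. The pads swing forward as they close: fully open they stand 13 mm farther back than shut.
Start: joints at [-1.376, 0.313, 0.046, 1.304, 0, 1.431], TCP at [0.189, -0.543, 0.242] pointing down, gripper open.
Joint ranges: [-2.76, 2.76], [-0.86, 1.69], [-1.03, 1.26], [-2.2, 2.34], [-1.47, 1.5], [-3.14, 3.14]. Speed limits (rad/s): [2.57, 2.57, 3.14, 3.14, 3.14, 3.14].

INTERFACE

Orientations are given as a unit quaternion [w, x, y, z].
In Python, from workcell import env gives the robot as it stands. The module is installed in compiled form; this text tells all that it offers.
- The arm moves only by the shell command python3 -m creep 'ROWS' [FORCE]. ROWS is a JSON object of lists of equal length, an entry for each row: "hand": the finger opening in mm, from 0 to 85.4; "delta_pos": the shift along the tool's x, y, z scaled (see below), a list of three; "turn": the turn about the tool's z scaled (see below). In form: {"hand": [hand, ...], "delta_pos": [[dx, dy, dz], ...], "turn": [turn, ...]}. A call has exactly 5 rows; each row shifts and turns the commanded pose from where the row before left it, along the tool's axes as they then stand; what a row does not reach is not made up. The controller multiplies each number of a shift by 0.8 m and each number of a turn by 5 degrees. A row lasts 1/12 s, in which the tool goes at most 41.7 mm and 7.16 degrees, less where a joint would pass 70% of its speed; a pose out of reach is approached as far as the arm can. A call with a number of a shift or a turn outside -1 to 1 is refused whole. A call with a gripper value outside its range is refused whole. The fingers move at their own pace and stop on an object; FORCE is the grip in N (left out, the last holds). Time passes only in rows, so rows that do not move let the fingers close, or fill a call up. It gives the time, the measured TCP pose, the force and the opening at its end, in the units of the state.
- env.get_state(): the state, without advancing time (a new reading comes with each control period).
- env.read_camera(name): name is "side" or "top" or "wrist"; returns a dict with "pixels" (420x560x3 uint8, red, green, blue), "depth" (420x560 float32, m along the optical axis (not along the pixel's ray), 0 where there is no reading), "fx", "fy", "cx", "cy" (pixels), "D" ([k1, k2, p1, p2, k3] as OpenCV has them; the pictures are not rectified), "origin" and "orientation" of the camera in the world. Camera axes: x right, y down, z forward; pixel columns grow to the right and rows downward; lengths in m; the calibration is good to about 2 mm. A picture is of the moment at which its call begins.
- env.hand_in(): hands the job in, once; it reports no verdict.
Trained networks look in the newest picture that a camera, given by its name, has taken for a name from the list of things; names that differ only in an ending like _2 or _b are one class to them, and where a whole thing is asked for, a point or a joint stands for the part that bears it (a point fixed in the world has none). Each returns a list of dicts, best first, with "score" (0 to 1); they miss things now and then, are a little off and sometimes report something else, mostly with a low value. They report only what shows in the picture. A call takes as long as a camera call.
- env.find_in(camera, target): "location" ([row, column] in pixels, amid what is visible of it).
- env.pinpoint(camera, target): "location" ([row, column] in pixels: a listed point, or the origin of a listed thing).
The state is a dict: "clock": time; "joint_pos": joint angles; "qvel": joint speeds; "tau": joint torques, N m; "tcp_pos": TCP position; "orientation": TCP orientation; "wrist_force": force on the tool from outside, world axes, zero at the start; "ft_torque": the same for the moment, N m; "finger_gap": finger opening in m.
Only numpy, scipy, OpenCV 4.12 (cv2) and the standard library are available. Lean on these libraries where they do the work, as an engineer would, in place of code of your own. Each camera call takes 0.05 s, during which the arm holds its last target.

TASK

Press the square spring key on the tamping stand all the way down with one finger, so that the steel tamper base pops out of its pocket, and with the other finger stop it on the sloping runway before it slides off the open end. Do not lift or carry the base, and leave the cups, saucer, funnel, tamper and carafe alone. Finish while still holding: the key kept down by the one finger and the base resting on the runway against the other.

Things in the scene. Friction and masses are not known exactly. Their poses are not given: they have to be found in the camera images.
- runway: Steel trough of the tamping stand, falling at 20 degrees, 46 mm wide inside, walls 16 mm above the floor, 4 mm thick. Origin on the floor's centre line abreast of the key, 55 mm above the counter. x: down the slope, z: square to the floor, y: across, to the key. Polished floor from x = -55 mm to +65 mm; uphill of it, x = -101 to -55 mm, the pocket, 6 mm deeper.
- key_top (a point): Centre of the top of the ejector key: level square steel cap, 28 x 28 mm, on a post beside the runway, 60 mm (horizontal, along the runway's y) from the runway's origin. It moves with the key: 73 mm above the counter at rest, 61 mm when fully down, then 6 mm above the runway's floor at its origin. Nothing stands within 15 mm of the cap.
- key (a joint): Travel of the ejector key, straight down: 0 at rest, 0.012 m fully down. Spring return: 1.4 N to start, 5.6 N when fully down. It lifts the disc in its pocket by 0.625 of its travel; the disc comes free over the 6 mm step when the key is about 9.6 mm down, and slides at once.
- tamper_base: The part to eject: polished steel disc, 40 mm in diameter, 14 mm thick, about 0.14 kg, lying in the pocket at the runway's upper end with its upper 8 mm above the floor's level. Origin at its centre, z square to its faces. Lying on the runway floor its centre is 7 mm above it.
- cup_a: Bystander: amber glass espresso cup, 62 mm across, 60 mm tall, upright, loose. Origin at the centre of its underside.
- cup_b: Bystander: a second cup like the first. Origin at the centre of its underside.
- funnel: Bystander: small steel funnel standing mouth down, 68 mm across, 62 mm tall, loose. Origin at the centre of its underside.
- tamper: Bystander: dark steel hand tamper standing on its foot, 58 mm across, 88 mm tall, loose. Origin at the centre of its underside.
- saucer: Bystander: olive ceramic saucer, 124 mm across, 16 mm tall, on the counter below the runway's open end. Origin at the centre of its underside.
- carafe: Bystander: empty glass carafe, 112 mm across, 155 mm tall, loose, off to the robot's right. Origin at the centre of its underside.
- runway_end (a point): Middle of the open lower edge of the runway's floor, 65 mm down the slope from the runway's origin. There is no stop: once free of the pocket the disc slides off here within about half a second, unless something stands in the trough. The stand is fixed to the counter.

How it is judged:
On the way, in this order (a step that is already met when the one before it is completed fails the run):
1. the key is pressed while the base is still in its pocket (value of joint key above 0.006 m and x of tamper_base in the frame of runway below -0.065 m).
2. with the key down, the base is out of the pocket and stopped by a finger on the runway (value of joint key above 0.009 m and x of tamper_base in the frame of runway between -0.058 and 0.055 m and z of tamper_base in the frame of runway between 0.002 and 0.013 m and linear speed of tamper_base below 0.02 m/s and contact force between the fingers and tamper_base above 0.03 N), for 0.3 s.
At the end, for the whole second after the job is handed in: The key is held at least 9 mm down; the tamper base lies flat (within 0.15 rad) on the runway floor (centre 2 to 13 mm above it), its centre between x = -58 and +55 mm along the runway, at rest (under 20 mm/s), and touched by the fingers (over 0.03 N) (all of step 2 and angle between the z axis of tamper_base and the z axis of runway, either way round below 0.15 rad); the arm keeps its last pose, push and grip.
It fails at once if the base slides off the open end or over the side of the runway (x of tamper_base in the frame of runway above 0.06 m or z of tamper_base in the frame of runway below -0.012 m or y of tamper_base in the frame of runway above 0.03 m or y of tamper_base in the frame of runway below -0.03 m).
It fails at once if the base is lifted (z of tamper_base in the frame of runway above 0.026 m).
It fails at once if a cup, the saucer, funnel, tamper or carafe is shifted by more than 20 mm or tipped (distance of any of cup_a, cup_b, funnel, tamper, saucer, carafe from where it was at the start of the episode above 0.02 m or angle between any of cup_a, cup_b, funnel, tamper, saucer, carafe's own z axis and vertical above 0.3 rad).
It also fails if it takes over 32 s, if anything falls off the work surface, if the arm or the gripper's body presses on something with over 40 N, if the wrist force passes 120 N, or if a joint passes its speed limit or range.

## Working session

There is one attempt and no reset: what is moved stays moved. The work goes in short steps, Python scripts to look and compute and a shell command to move; the robot and the scene stay as the last step left them, time stands still between calls to the robot, and variables do not carry over. Pictures are saved under pics/ and viewed, and the job is handed in when it is done.

```bash
mkdir -p pics; ls
python3 - <<'E'
from workcell import env
import cv2
print(env.nose_length); s=env.get_state(); print(s)
for c in ("side","top","wrist"):
    d=env.read_camera(c); cv2.imwrite(f"pics/{c}0.png",d["pixels"][:,:,::-1])
    print(c,d["fx"],d["fy"],d["cx"],d["cy"],d["D"],d["origin"],d["orientation"])
    for t in ("key_top","tamper_base","runway","runway_end"):
        print(t,env.pinpoint(c,t)[:2])
E
```

```text
pics
0.011
{'clock': 0.0, 'joint_pos': array([-1.37561972e+00,  3.14014141e-01,  4.49668346e-02,  1.30360323e+00,
        5.58888026e-06,  1.43120358e+00]), 'qvel': array([ 7.80801728e-04, -3.95976900e-04,  1.81926446e-03, -2.89479859e-04,
        2.82595935e-04,  2.10840791e-05]), 'tau': array([-2.46530954e-04, -4.80621386e+01,  2.98537910e+01,  1.92185445e-02,
       -7.34088894e-05,  1.48130734e-06]), 'tcp_pos': array([ 0.18881587, -0.54258741,  0.24139608]), 'orientation': array([-9.26822722e-04,  9.86023438e-01,  1.66604080e-01, -2.29693083e-05]), 'wrist_force': array([ 0.40962482, -1.37671884, -0.16380552]), 'ft_torque': array([ 0.01249622,  0.04355615, -0.00650661]), 'finger_gap': 0.08525261174536991}
side 543.9289986333943 543.9289986333943 285.2632095837808 209.69771232010976 [-0.11850391  0.          0.          0.          0.        ] [0.29335206 0.89414967 0.90464825] [ 0.05075609 -0.10376146  0.89598379 -0.42880115]
key_top [{'location': [235.8, 269.3], 'score': 0.51}]
tamper_base [{'location': [248.7, 236.4], 'score': 0.46}]
runway [{'location': [258.9, 264.8], 'score': 0.93}, {'location': [229.9, 246.5], 'score': 0.66}]
runway_end [{'location': [265.8, 296.1], 'score': 0.89}]
top 532.9039976582203 532.9039976582203 281.0196051052161 203.6229516392676 [0.01231214 0.         0.         0.         0.        ] [ 0.36017684 -0.11116487  1.13366997] [ 0.05677271 -0.69613952  0.7126551  -0.06549301]
key_top [{'location': [204.6, 223.1], 'score': 0.77}]
tamper_base [{'location': [175.0, 188.1], 'score': 0.87}]
runway [{'location': [211.6, 196.2], 'score': 0.58}, {'location': [171.2, 269.0], 'score': 0.4}]
runway_end []
wrist 300.626378408903 300.626378408903 277.04211071019205 209.44209299103437 [0.01371785 0.         0.         0.         0.        ] [ 0.25976428 -0.51829793  0.37376229] [ 0.11856501  0.80641265 -0.57318212 -0.08428062]
key_top []
tamper_base []
runway []
runway_end []
```

View pics/side0.png

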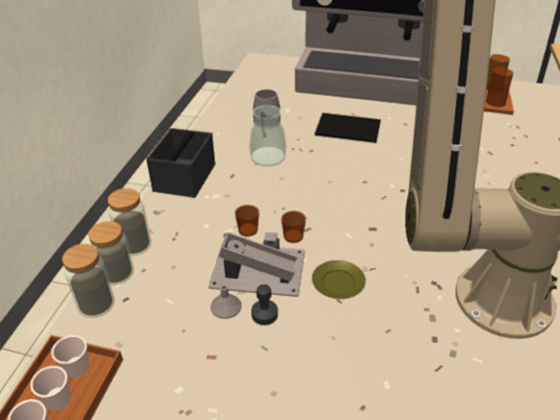

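View pics/top0.png

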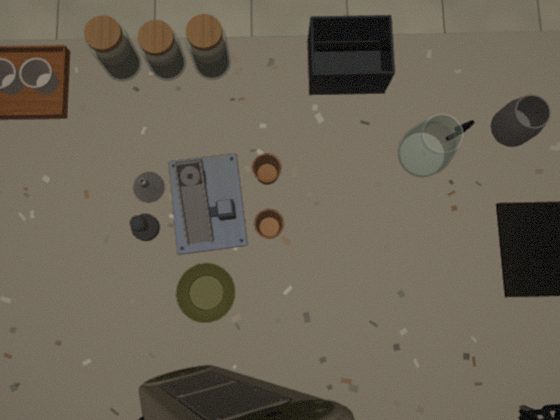

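View pics/wrist0.png

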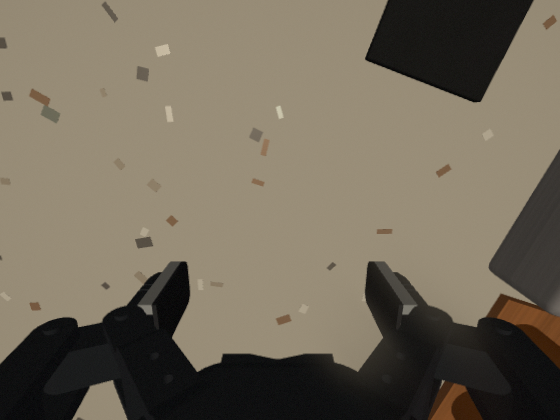

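The side view shows the stand around (row 265, col 260) and the top view around (205, 205). The runway falls towards the robot, with the key on the robot's right at top (208, 226). Next I'll turn these pixels into positions.

```bash
cat > h.py <<'E'
import numpy as np, cv2
from scipy.spatial.transform import Rotation as R
def rot(q): return R.from_quat([q[1],q[2],q[3],q[0]]).as_matrix()
def ray(d,rc):
    K=np.array([[d["fx"],0,d["cx"]],[0,d["fy"],d["cy"]],[0,0,1.]])
    p=cv2.undistortPoints(np.array([[[rc[1],rc[0]]]],float),K,np.array(d["D"],float))[0,0]
    return np.array(d["origin"]),rot(d["orientation"])@np.array([p[0],p[1],1.])
def at_z(d,rc,z):
    o,v=ray(d,rc); return o+v*(z-o[2])/v[2]
def proj(d,P):
    Rw=rot(d["orientation"]); K=np.array([[d["fx"],0,d["cx"]],[0,d["fy"],d["cy"]],[0,0,1.]])
    pc=(np.atleast_2d(P)-d["origin"])@Rw
    return cv2.projectPoints(pc,np.zeros(3),np.zeros(3),K,np.array(d["D"],float))[0][:,0]
E
python3 - <<'E'
from workcell import env
from h import *
zs={"key_top":.073,"tamper_base":.055+.0747*np.sin(np.radians(20))+.001*.94,"runway":.055,"runway_end":.055-.065*np.sin(np.radians(20)),
"cup_a":0,"funnel":0,"tamper":0,"saucer":0,"carafe":0}
for c in ("top","side"):
    d=env.read_camera(c)
    im=cv2.resize(d["pixels"][140:270,140:310] if c=="top" else d["pixels"][200:330,190:360],None,fx=4.6,fy=4.6,interpolation=cv2.INTER_CUBIC)
    cv2.imwrite(f"pics/{c}_zoom.png",im[:,:,::-1])
    for t,z in zs.items():
        for r in env.pinpoint(c,t)[:2]:
            rc=r["location"]; dp=d["depth"][int(round(rc[0])),int(round(rc[1]))]
            o,v=ray(d,rc); print(c,t,r["score"],rc,at_z(d,rc,z).round(4),"depthpt",(o+v*dp).round(4))
E
```

```text
top key_top 0.51 [203.5, 222.5] [ 0.5484 -0.0085  0.073 ] depthpt [ 0.5483 -0.0086  0.0738]
top tamper_base 0.58 [172.3, 191.1] [0.6124 0.0537 0.0815] depthpt [0.6094 0.0517 0.0939]
top runway 0.85 [211.4, 197.4] [0.5364 0.0446 0.055 ] depthpt [0.5364 0.0447 0.0545]
top runway_end 0.74 [241.5, 200.6] [0.4768 0.041  0.0328] depthpt [0.4793 0.0443 0.0092]
top cup_a 0.91 [171.0, 270.5] [ 0.631  -0.1064  0.    ] depthpt [ 0.6297 -0.1065  0.0056]
top cup_a 0.73 [225.5, 268.5] [ 0.5113 -0.0996  0.    ] depthpt [ 0.51   -0.0997  0.0094]
top funnel 0.98 [186.4, 150.5] [0.6025 0.154  0.    ] depthpt [0.5947 0.1454 0.0365]
top tamper 0.73 [225.4, 143.6] [0.5176 0.1671 0.    ] depthpt [0.5071 0.1485 0.0758]
top saucer 0.56 [294.1, 205.6] [0.3696 0.0349 0.    ] depthpt [0.3695 0.034  0.007 ]
top carafe 0.8 [153.9, 420.8] [ 0.6623 -0.4377  0.    ] depthpt [ 0.6339 -0.407   0.1067]
side key_top 0.47 [235.6, 268.0] [ 0.5489 -0.0093  0.073 ] depthpt [ 0.5489 -0.0095  0.0728]
side tamper_base 0.64 [246.7, 238.9] [0.6    0.0508 0.0815] depthpt [0.5981 0.0559 0.0865]
side runway 0.83 [260.3, 266.4] [0.5368 0.0525 0.055 ] depthpt [0.5366 0.0533 0.0559]
side runway 0.49 [313.2, 264.4] [0.5016 0.2018 0.055 ] depthpt [0.5095 0.1758 0.0232]
side runway_end 0.74 [266.8, 294.5] [0.4759 0.0364 0.0328] depthpt [0.4819 0.0082 0.0041]
side cup_a 0.82 [230.8, 247.3] [ 0.627  -0.0943  0.    ] depthpt [ 0.6199 -0.0732  0.0194]
side cup_a 0.73 [238.7, 294.1] [ 0.5051 -0.0921  0.    ] depthpt [ 0.502  -0.0778  0.0132]
side funnel 0.74 [308.5, 226.7] [0.5983 0.1632 0.    ] depthpt [0.5923 0.1777 0.018 ]
side funnel 0.45 [153.6, 272.9] [ 0.6521 -0.4558  0.    ] depthpt [ 0.6361 -0.3954  0.0405]
side tamper 0.89 [314.7, 262.5] [0.518 0.162 0.   ] depthpt [0.5122 0.181  0.0235]
side saucer 0.68 [278.7, 332.9] [0.3884 0.0219 0.    ] depthpt [0.3879 0.0269 0.0052]
side carafe 0.66 [155.3, 270.7] [ 0.6563 -0.4452  0.    ] depthpt [ 0.6397 -0.3837  0.0415]
```

View pics/top_zoom.png

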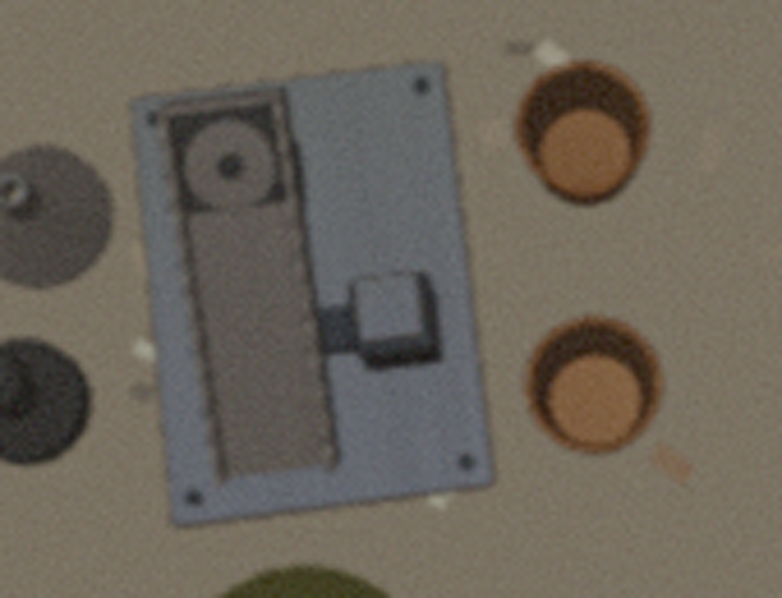

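View pics/side_zoom.png

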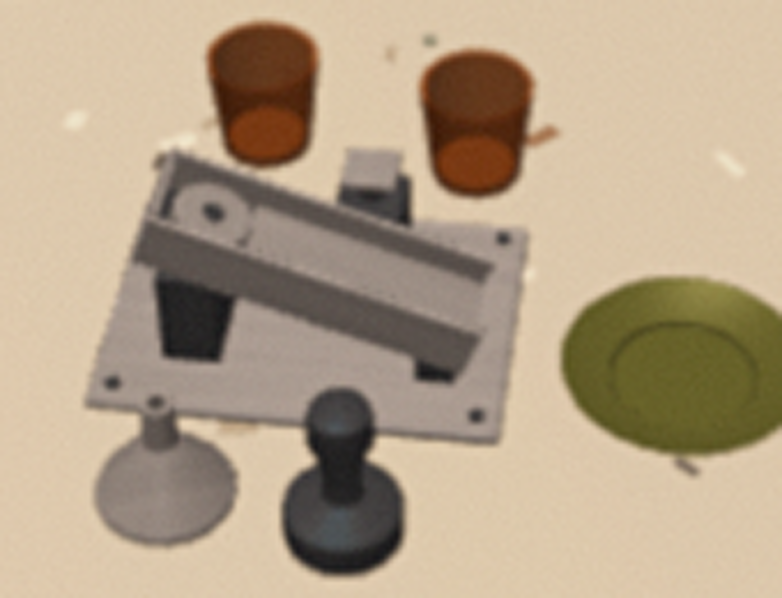

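The zoomed pictures show the cap clearly: in the top zoom it runs from (355,275) to (430,338), and the disc's hole is at (231,165). The network's key point is about 3 px off that, so I'll fit the stand's pose to my own picks and overlay the model.

```bash
cat > fit.py <<'E'
from workcell import env
from h import *
from scipy.optimize import least_squares
a=np.radians(20)
def frame(p):
    x,y,th=p  # th heading of downhill dir
    X=np.array([np.cos(th)*np.cos(a),np.sin(th)*np.cos(a),-np.sin(a)])
    Y=np.array([-np.sin(th),np.cos(th),0]); Z=np.cross(X,Y)
    return np.array([x,y,.055]),np.stack([X,Y,Z],1)
def key(p,u,v,z=.073):
    h=np.array([np.cos(p[2]),np.sin(p[2]),0]);Y=np.array([-h[1],h[0],0])
    return np.array([p[0],p[1],0])+h*u+Y*(.060+v)+[0,0,z]
def pts(p):
    o,M=frame(p); f=lambda x,y,z:o+M@np.array([x,y,z])
    return f
def picks(p):
    f=pts(p)
    # runway y -> world -Y (right in image)
    top=[(key(p,-.014,-.014),(356,276)),(key(p,-.014,.014),(428,272)),(key(p,.014,.014),(432,336)),(key(p,.014,-.014),(362,340)),
         (f(-.0755,0,.008),(231,165)),]
    side=[(key(p,-.014,.014),(348,150)),(key(p,.014,.014),(403,152)),(key(p,.014,-.014),(399,192)),(key(p,-.014,-.014),(343,185)),(f(-.0755,0,.008),(213,211))]
    return top,side
if __name__=="__main__":
    D={c:env.read_camera(c) for c in("top","side")}
    off={"top":(140,140),"side":(190,200)} # col,row
    def res(q):
        p=q[:3]; r=[]
        for c,L,b in zip(("top","side"),picks(p),(q[3:5],q[5:7])):
            uv=proj(D[c],np.array([P for P,_ in L])); z=(uv-off[c])*4.6-np.array([w for _,w in L])-0*b
            r+=list(z.ravel())
        return np.array(r)
    s=least_squares(lambda p:res(np.r_[p,0,0,0,0]),[.54,.045,np.pi+.05],loss="soft_l1",f_scale=3)
    p=s.x; print("pose",p.round(4),"yaw deg",np.degrees(p[2])); print(res(np.r_[p,0,0,0,0]).reshape(-1,2).round(1).tolist())
    np.save("pose.npy",p)
    print("key",key(p,0,0).round(4))
    f=pts(p)
    for c in D:
        im=cv2.imread(f"pics/{c}_zoom.png")
        def line(A,B,col=(0,0,255)):
            uv=(proj(D[c],np.array([A,B]))-off[c])*4.6; cv2.line(im,tuple(int(v) for v in uv[0]),tuple(int(v) for v in uv[1]),col,1)
        for y in (-.027,-.023,.023,.027): line(f(-.105,y,.016),f(.065,y,.016))
        line(f(-.101,-.027,.016),f(-.101,.027,.016)); line(f(.065,-.023,0),f(.065,.023,0),(0,255,0)); line(f(-.055,-.023,0),f(-.055,.023,0),(0,255,0))
        k=[key(p,u,v) for u,v in((-.014,-.014),(.014,-.014),(.014,.014),(-.014,.014))]
        for i in range(4): line(k[i],k[(i+1)%4],(255,0,0))
        cv2.imwrite(f"pics/{c}_fit.png",im)
E
python3 fit.py
```

```text
pose [0.5357 0.0469 3.2502] yaw deg 186.22300359681492
[[-2.1, 2.9], [-10.7, -1.3], [-7.2, -2.9], [-0.9, 1.4], [0.1, -0.1], [2.0, -9.1], [1.9, -6.7], [-1.6, -9.8], [-1.4, -7.4], [2.1, -3.0]]
key [ 0.5422 -0.0127  0.073 ]
```

View pics/top_fit.png

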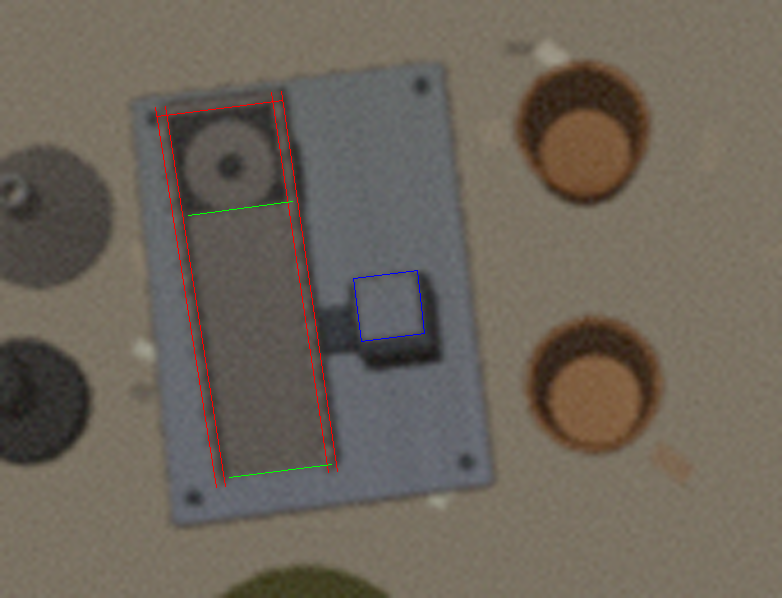

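View pics/side_fit.png

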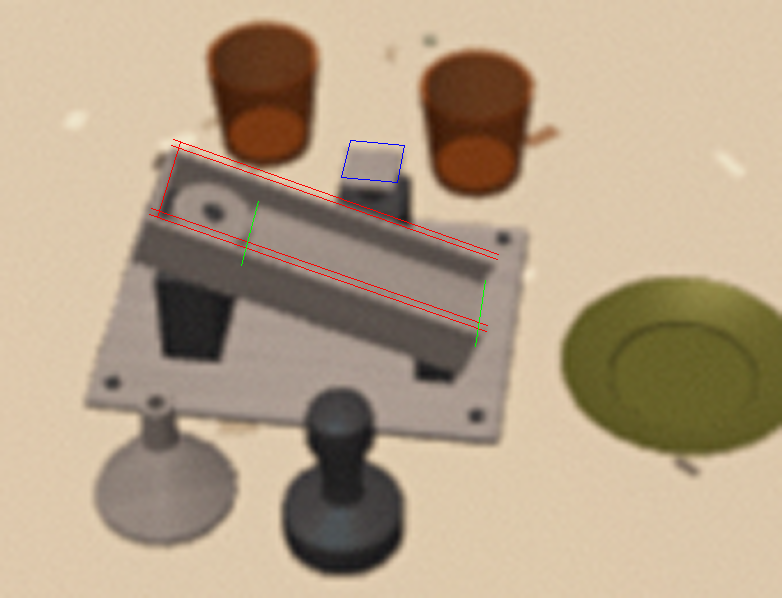

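The top overlay agrees to within about 1 mm. The side view sits about 2–3 mm off, which is the size of the stated calibration error. I'm taking the runway origin as about (0.536, 0.0475) with the tool x heading at 5.7°. First I'll turn and set the fingers to 46 mm, then travel.

```bash
python3 -m creep '{"hand":[46,46,46,46,46],"delta_pos":[[0,0,0],[0,0,0],[0,0,0],[0,0,0],[0,0,0]],"turn":[0.9,0.9,0.86,0,0]}' 20
python3 -m creep '{"hand":[46,46,46,46,46],"delta_pos":[[0.025,-0.033,0],[0.025,-0.033,0],[0.025,-0.033,0],[0.025,-0.033,0],[0.025,-0.033,0]],"turn":[0,0,0,0,0]}'
```

```text
clock: 2.27
tcp_pos: [0.1889, -0.5431, 0.2423]
orientation: [0.0, 0.999, 0.052, 0.0]
wrist_force: [-1.2, 0.0, 0.4]
finger_gap: 0.0458
clock: 2.68
tcp_pos: [0.2753, -0.4003, 0.2423]
orientation: [0.0, 0.999, 0.052, 0.0]
wrist_force: [0.2, -0.3, -0.0]
finger_gap: 0.0461
```

```bash
python3 -m creep '{"hand":[46,46,46,46,46],"delta_pos":[[0.025,-0.033,0],[0.025,-0.033,0],[0.025,-0.033,0],[0.025,-0.033,0],[0.025,-0.033,0]],"turn":[0,0,0,0,0]}'
python3 -m creep '{"hand":[46,46,46,46,46],"delta_pos":[[0.025,-0.033,0],[0.025,-0.033,0],[0.025,-0.033,0],[0.025,-0.033,0],[0.025,-0.033,0]],"turn":[0,0,0,0,0]}'
python3 -m creep '{"hand":[46,46,46,46,46],"delta_pos":[[0.025,-0.033,0],[0.025,-0.033,0],[0.025,-0.031,0],[0.02,-0.02,0],[0,0,0]],"turn":[0,0,0,0,0]}'
python3 - <<'E'
from workcell import env
from h import *
d=env.read_camera("wrist"); cv2.imwrite("pics/w1.png",d["pixels"][:,:,::-1]); s=env.get_state(); print(s["tcp_pos"],s["orientation"])
print(d["origin"],d["orientation"])
for t in("key_top","runway","tamper_base","runway_end"): print(t,env.pinpoint("wrist",t)[:2])
E
```

```text
clock: 3.1
tcp_pos: [0.3614, -0.2586, 0.2425]
orientation: [0.0, 0.999, 0.052, 0.0]
wrist_force: [0.7, -0.3, 0.6]
finger_gap: 0.0456
clock: 3.52
tcp_pos: [0.4474, -0.1169, 0.2426]
orientation: [0.0, 0.999, 0.052, 0.0]
wrist_force: [-0.3, -0.7, 0.2]
finger_gap: 0.0464
clock: 3.93
tcp_pos: [0.5149, -0.0145, 0.2422]
orientation: [-0.0, 0.999, 0.055, 0.001]
wrist_force: [0.2, 1.1, 0.5]
finger_gap: 0.0463
[ 0.51367163 -0.01591517  0.24209192] [5.23731339e-05 9.98539777e-01 5.40213256e-02 8.29915050e-05]
[ 0.58915797 -0.00603284  0.37376467] [ 0.10742266  0.73688579 -0.66035378 -0.09691533]
key_top [{'location': [169.7, 136.9], 'score': 0.72}, {'location': [164.7, 278.8], 'score': 0.62}]
runway [{'location': [164.9, 220.0], 'score': 0.87}]
tamper_base [{'location': [91.9, 213.1], 'score': 0.89}]
runway_end [{'location': [213.4, 225.3], 'score': 0.76}]
```

View pics/w1.png

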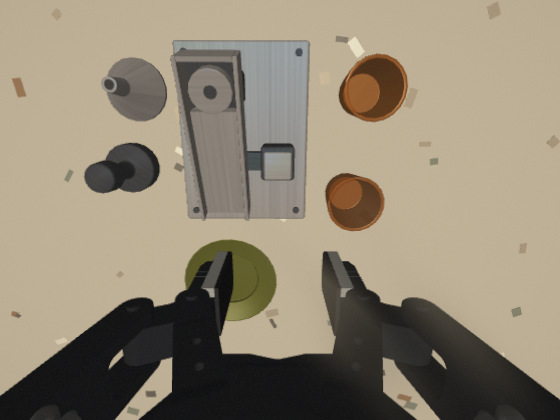

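The wrist view shows the key cap at (163, 277), the disc at (92, 210) and the runway end at (215, 222). I'll fit the pose again in this view.

Run:
```python
from workcell import env
from fit import *
d=env.read_camera("wrist"); x0,y0=160,30
im=cv2.resize(d["pixels"][y0:y0+200,x0:x0+180],None,fx=3,fy=3,interpolation=cv2.INTER_CUBIC)[:,:,::-1].copy()
cv2.imwrite("pics/w1z.png",im)
p=np.load("pose.npy"); f=pts(p)
print("key at z",at_z(d,(163,277.5),.073).round(4),"disc",at_z(d,(92,210),.055+.0755*np.sin(a)+.008*np.cos(a)).round(4),"model disc",f(-.0755,0,.008).round(4), "key model",key(p,0,0).round(4))
print("end",at_z(d,(215,223),.055-.065*np.sin(a)).round(4),"model",f(.065,0,0).round(4))
def line(A,B,col=(0,0,255)):
    uv=(proj(d,np.array([A,B]))-(x0,y0))*3; cv2.line(im,tuple(int(v) for v in uv[0]),tuple(int(v) for v in uv[1]),col,1)
for y in (-.027,-.023,.023,.027): line(f(-.105,y,.016),f(.065,y,.016))
line(f(.065,-.023,0),f(.065,.023,0),(0,255,0)); line(f(-.055,-.023,0),f(-.055,.023,0),(0,255,0))
k=[key(p,u,v) for u,v in((-.014,-.014),(.014,-.014),(.014,.014),(-.014,.014))]
for i in range(4): line(k[i],k[(i+1)%4],(255,0,0))
cv2.imwrite("pics/w1f.png",im)
```

```text
key at z [ 0.5449 -0.0148  0.073 ] disc [0.6032 0.0512 0.0883] model disc [0.6035 0.0543 0.0883] key model [ 0.5422 -0.0127  0.073 ]
end [0.4712 0.0427 0.0328] model [0.4749 0.0403 0.0328]
```

View pics/w1f.png

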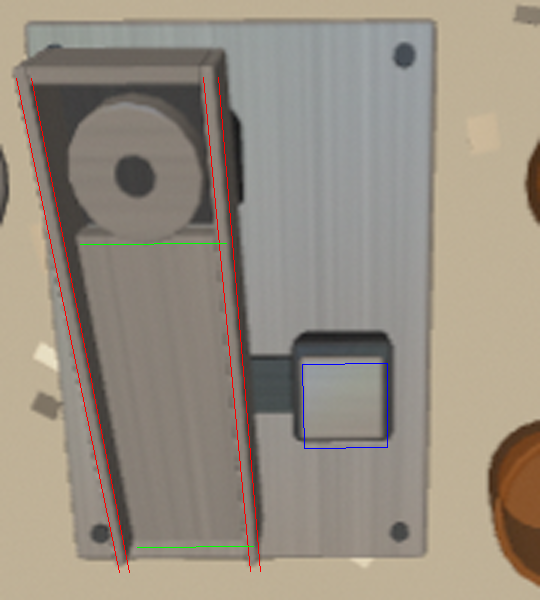

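The wrist view says the stand is about 2 mm further in +x and the yaw is about 1° smaller. I'll aim the TCP at (0.538, 0.0165) and come down to z = 0.12.

```bash
python3 -m creep '{"hand":[46,46,46,46,46],"delta_pos":[[0.017,-0.019,0],[0.017,-0.018,0],[0,0,0.02],[0,0,0.03],[0,0,0.03]],"turn":[0.2,0,0,0,0]}'
python3 -m creep '{"hand":[46,46,46,46,46],"delta_pos":[[0,0,0.03],[0,0,0.03],[0,0,0.012],[0,0,0],[0,0,0]],"turn":[0,0,0,0,0]}'
python3 - <<'E'
from workcell import env
from h import *
for c in("wrist","side","top"):
    d=env.read_camera(c); im=d["pixels"]
    if c=="side": im=cv2.resize(im[180:310,190:360],None,fx=4.6,fy=4.6,interpolation=cv2.INTER_CUBIC)
    cv2.imwrite(f"pics/{c}2.png",im[:,:,::-1])
s=env.get_state(); print(s["tcp_pos"],s["orientation"],s["wrist_force"])
E
```

```text
clock: 4.65
tcp_pos: [0.5377, 0.0136, 0.1785]
orientation: [0.0, 0.999, 0.042, 0.001]
wrist_force: [0.4, -0.8, -1.2]
finger_gap: 0.0457
clock: 5.07
tcp_pos: [0.5369, 0.0138, 0.1211]
orientation: [0.0, 0.999, 0.042, -0.0]
wrist_force: [0.1, -0.4, -0.3]
finger_gap: 0.0459
[0.53833343 0.01405657 0.12246546] [2.98574002e-04 9.99098174e-01 4.24311714e-02 1.53120228e-03] [-0.21766984 -0.07205593  0.08847243]
```

View pics/wrist2.png

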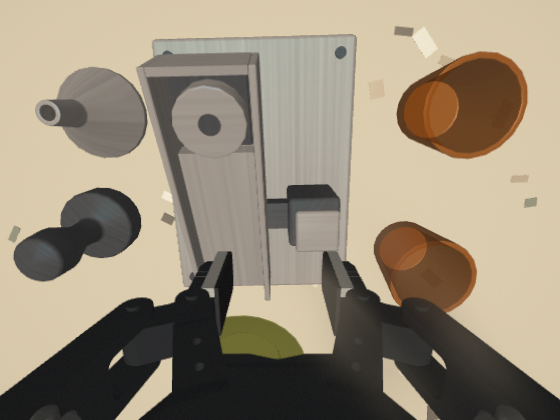

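View pics/side2.png

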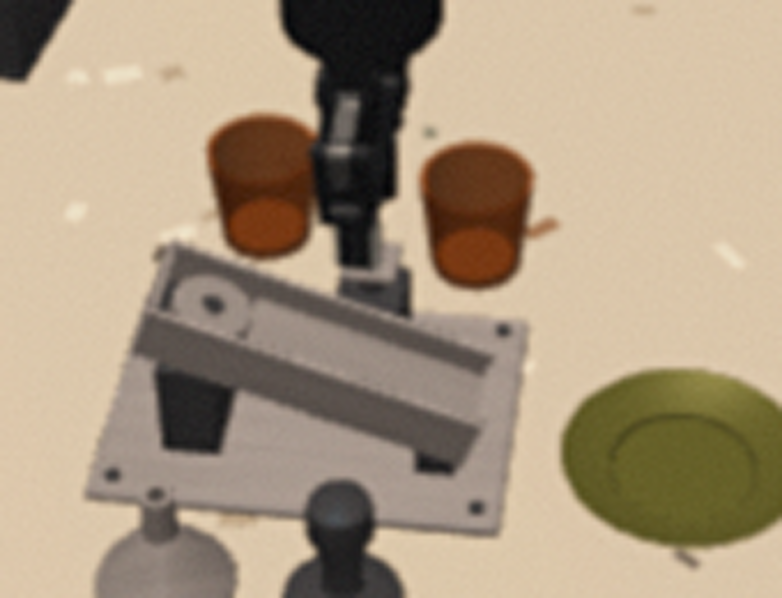

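Run:
```python
from workcell import env
from h import *
d=env.read_camera("wrist"); s=env.get_state(); Rt=rot(s["orientation"]); t=s["tcp_pos"]
print(t)
K=at_z(d,(230,317),.073); print("key",K.round(4),"in tool mm",((K-t)@Rt*1e3).round(1))
a=np.radians(20)
for rc in((185,183),(185,256)): # floor edges mid runway
    P=at_z(d,rc,.055); print("floor edge",P.round(4),((P-t)@Rt*1e3).round(1))
for rc,z in(((148,180),.0738),((148,256),.0738)):
    P=at_z(d,rc,z); print("step edge",P.round(4))
for y in(-30,-23,23,30):
  for x in (-11,11):
    for z in (6,11): print((x,y,z),proj(d,t+Rt@np.array([x,y,z])*1e-3).round(0).tolist())
im=cv2.resize(d["pixels"][170:350,170:400],None,fx=3.4,fy=3.4,interpolation=cv2.INTER_CUBIC); cv2.imwrite("pics/w2z.png",im[:,:,::-1])
```

```text
[0.53827836 0.01414805 0.12239868]
key [ 0.5474 -0.0104  0.073 ] in tool mm [ 6.8 25.2 49.4]
floor edge [0.5653 0.0805 0.055 ] [ 32.4 -63.8  67.4]
floor edge [0.5695 0.0315 0.055 ] [ 32.4 -14.6  67.5]
step edge [0.5919 0.0765 0.0738]
step edge [0.5958 0.0319 0.0738]
(-11, -30, 6) [[220.0, 292.0]]
(-11, -30, 11) [[222.0, 287.0]]
(11, -30, 6) [[218.0, 253.0]]
(11, -30, 11) [[220.0, 249.0]]
(-11, -23, 6) [[234.0, 292.0]]
(-11, -23, 11) [[235.0, 287.0]]
(11, -23, 6) [[232.0, 253.0]]
(11, -23, 11) [[233.0, 249.0]]
(-11, 23, 6) [[322.0, 292.0]]
(-11, 23, 11) [[321.0, 287.0]]
(11, 23, 6) [[324.0, 253.0]]
(11, 23, 11) [[323.0, 249.0]]
(-11, 30, 6) [[336.0, 292.0]]
(-11, 30, 11) [[334.0, 287.0]]
(11, 30, 6) [[338.0, 253.0]]
(11, 30, 11) [[336.0, 249.0]]
```

View pics/w2z.png

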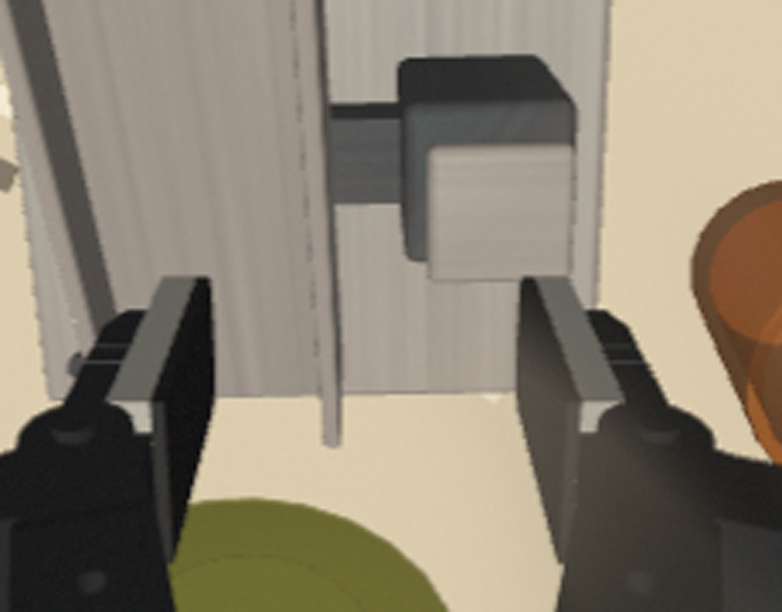

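Measured in the wrist picture: the fingertips sit at rows 252–288 and the tip faces are about 6 mm thick, so they need about 52 mm of opening for 58 mm between them. The cap centre is at tool (≈+4, ≈+26) mm. I'll correct by a few mm, open to 52 and go down to just above the cap.

```bash
python3 -m creep '{"hand":[52,52,52,52,52],"delta_pos":[[0.002,-0.004,0],[0,0,0.01],[0,0,0.015],[0,0,0.01],[0,0,0]],"turn":[0,0,0,0,0]}'
python3 - <<'E'
from workcell import env
from h import *
for c in("wrist","side","top"):
    d=env.read_camera(c); im=d["pixels"]
    if c=="side": im=cv2.resize(im[180:310,190:360],None,fx=4.6,fy=4.6,interpolation=cv2.INTER_CUBIC)
    if c=="wrist": im=cv2.resize(im[170:350,170:400],None,fx=3.4,fy=3.4,interpolation=cv2.INTER_CUBIC)
    cv2.imwrite(f"pics/{c}3.png",im[:,:,::-1])
s=env.get_state(); print(s["tcp_pos"],s["orientation"],s["wrist_force"])
E
```

```text
clock: 5.68
tcp_pos: [0.537, 0.0181, 0.0907]
orientation: [-0.0, 0.999, 0.043, -0.002]
wrist_force: [-0.9, -0.9, -0.8]
finger_gap: 0.0516
[0.53838324 0.01783192 0.09265924] [ 3.02801273e-05  9.99089840e-01  4.26552559e-02 -1.44198034e-04] [ 0.12055501 -0.28341615  0.24163143]
```

View pics/wrist3.png

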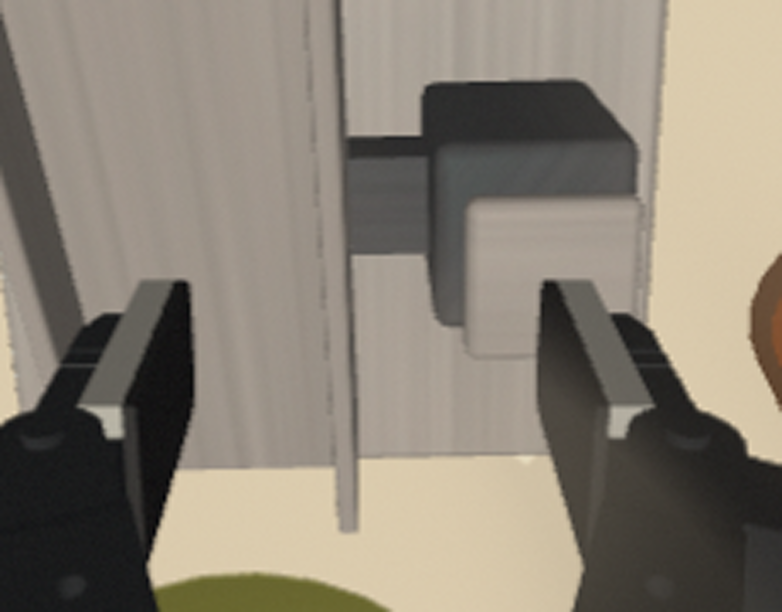

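View pics/side3.png

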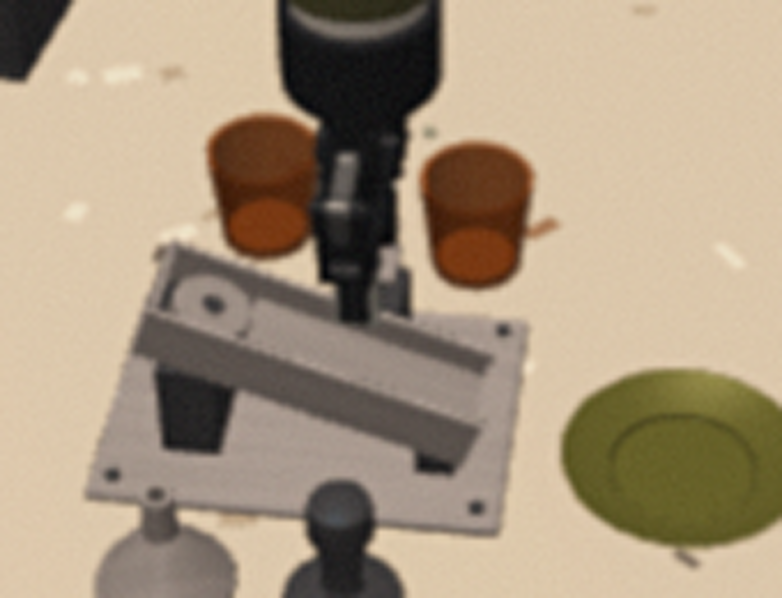

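Run:
```python
from workcell import env
from h import *
s=env.get_state(); Rt=rot(s["orientation"]); t=s["tcp_pos"]
d=env.read_camera("wrist")
B=lambda u,v:(170+v/3.4,170+u/3.4)
for n,(u,v) in dict(tl=(467,198),tr=(638,200),bl=(464,357)).items():
    P=at_z(d,B(u,v),.073); print(n,P.round(4),((P-t)@Rt*1e3).round(1))
for z in (5,6,7,8): print(z,((proj(d,t+Rt@np.array([[11,26,z],[11,32,z],[-11,26,z],[-11,32,z]])*1e-3)-170)*3.4).round(0).tolist())
d=env.read_camera("side")
print(((proj(d,t+Rt@np.array([[11,-29,6],[-11,-29,6]])*1e-3)-[190,180])*4.6).round(0).tolist())
```

```text
tl [0.5587 0.0038 0.073 ] [19.  15.7 19.7]
tr [ 0.5607 -0.023   0.073 ] [18.7 42.6 19.7]
bl [0.5309 0.0011 0.073 ] [-8.9 16.  19.7]Traceback (most recent call last):
  File "<stdin>", line 8, in <module>
ValueError: matmul: Input operand 1 has a mismatch in its core dimension 0, with gufunc signature (n?,k),(k,m?)->(n?,m?) (size 4 is different from 3)
```

Run:
```python
from workcell import env
from h import *
s=env.get_state(); Rt=rot(s["orientation"]); t=s["tcp_pos"]
d=env.read_camera("wrist")
T=lambda L:t+np.array(L)*1e-3@Rt.T
for z in (5,7): print(z,((proj(d,T([[11,26,z],[11,32,z],[-11,26,z],[-11,32,z]]))-170)*3.4).round(0).tolist())
d=env.read_camera("side")
print(((proj(d,T([[11,-29,6],[-11,-29,6]]))-[190,180])*4.6).round(0).tolist())
```

```text
5 [[546.0, 285.0], [587.0, 285.0], [538.0, 418.0], [578.0, 418.0]]
7 [[543.0, 279.0], [584.0, 279.0], [536.0, 411.0], [575.0, 411.0]]
[[332.0, 311.0], [377.0, 316.0]]
```

The side view's predicted tip position (cols 332–377) matches what it shows. The cap is centred on the finger across the runway (29 mm), and I'm 1–5 mm downhill of the key, depending on the camera, which is the safe side. Next I'll go down to partial contact and read the force.

```bash
python3 -m creep '{"hand":[52,52,52,52,52],"delta_pos":[[0,0,0.007],[0,0,0.007],[0,0,0.007],[0,0,0],[0,0,0]],"turn":[0,0,0,0,0]}'
python3 - <<'E'
from workcell import env
from h import *
F=[]
for c in("wrist","side"):
    d=env.read_camera(c); im=d["pixels"]
    if c=="side": im=cv2.resize(im[180:310,190:360],None,fx=4.6,fy=4.6,interpolation=cv2.INTER_CUBIC)
    if c=="wrist": im=cv2.resize(im[170:350,170:400],None,fx=3.4,fy=3.4,interpolation=cv2.INTER_CUBIC)
    cv2.imwrite(f"pics/{c}4.png",im[:,:,::-1]); F.append(env.get_state()["wrist_force"].round(2).tolist())
s=env.get_state(); print(s["tcp_pos"],s["orientation"],F)
E
```

```text
clock: 6.4
tcp_pos: [0.5387, 0.0177, 0.0759]
orientation: [0.0, 0.999, 0.043, 0.0]
wrist_force: [-0.5, 0.4, 4.0]
finger_gap: 0.0517
[0.53868238 0.01769415 0.07621096] [1.55222304e-04 9.99092210e-01 4.25987053e-02 2.85915830e-04] [[0.59, -0.18, 3.38], [0.18, -0.26, 3.64]]
```

View pics/wrist4.png

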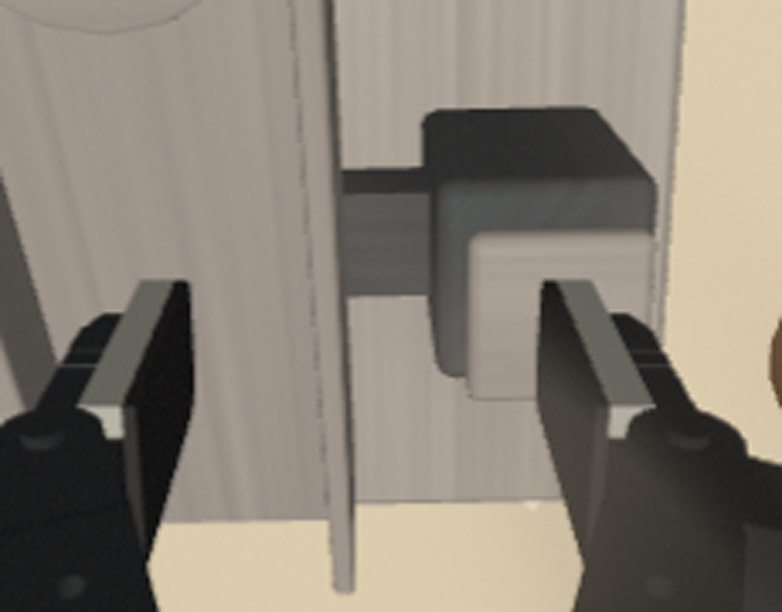

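View pics/side4.png

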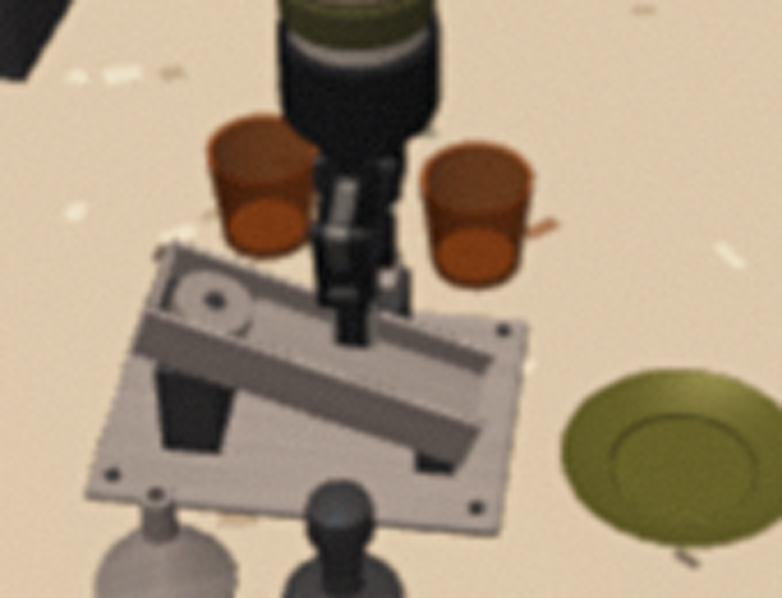

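The contact force is about 3.5 N and the cap now touches the tip. The contact picture puts the finger about 5 mm downhill of the cap centre, still well on the cap, with the disc still in its pocket. Now I'll press the rest of the way.

```bash
python3 -m creep '{"hand":[52,52,52,52,52],"delta_pos":[[0,0,0.003],[0,0,0.003],[0,0,0.003],[0,0,0],[0,0,0]],"turn":[0,0,0,0,0]}'
python3 - <<'E'
from workcell import env
from h import *
F=[]
for c in("wrist","side"):
    d=env.read_camera(c); im=d["pixels"]
    if c=="side": im=cv2.resize(im[180:310,190:360],None,fx=4.6,fy=4.6,interpolation=cv2.INTER_CUBIC)
    cv2.imwrite(f"pics/{c}5.png",im[:,:,::-1]); F.append(env.get_state()["wrist_force"].round(2).tolist())
s=env.get_state(); print(s["tcp_pos"],s["orientation"],F)
E
```

```text
clock: 6.92
tcp_pos: [0.5387, 0.0177, 0.0689]
orientation: [0.0, 0.999, 0.043, 0.0]
wrist_force: [-0.4, 0.3, 6.1]
finger_gap: 0.0515
[0.53863477 0.01771117 0.06892058] [1.66878688e-04 9.99090065e-01 4.26486827e-02 3.22212659e-04] [[-0.17, 0.49, 6.09], [-0.15, -0.3, 5.76]]
```

View pics/wrist5.png

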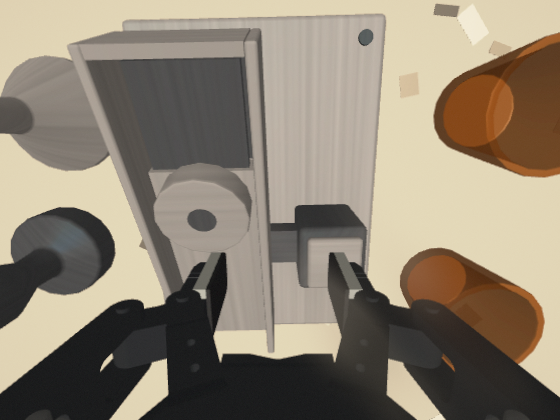

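View pics/side5.png

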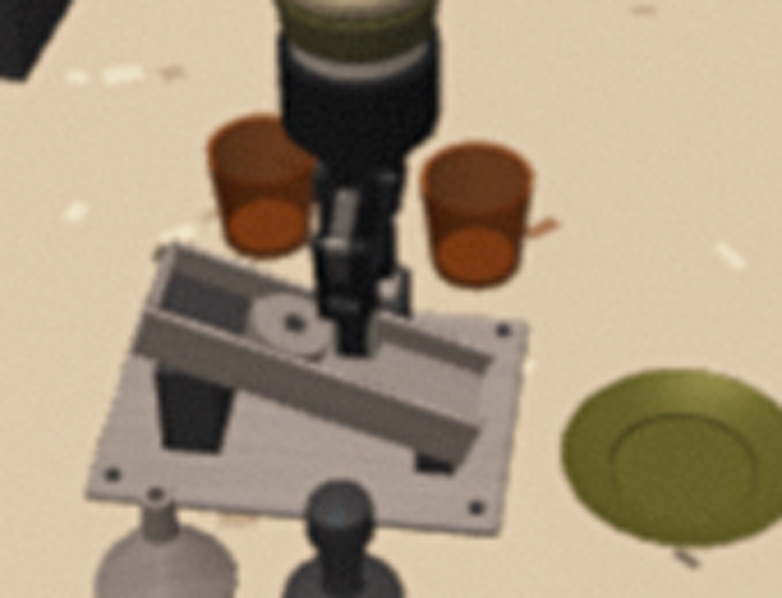

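The disc has popped out and is stopped against the trough finger: side zoom (290, 325), wrist (215, 202). The force of about 5.9 N suggests the key is close to its stop. I'll push under 1 mm more to confirm, then hold and re-check.

```bash
python3 -m creep '{"hand":[52,52,52,52,52],"delta_pos":[[0,0,0.001],[0,0,0],[0,0,0],[0,0,0],[0,0,0]],"turn":[0,0,0,0,0]}'
python3 - <<'E'
from workcell import env
from fit import *
F=[]
for c in("wrist","side","top"):
    d=env.read_camera(c); im=d["pixels"]; r=env.pinpoint(c,"tamper_base")[:2]; print(c,r)
    if c=="wrist":
        cv2.imwrite("pics/w6.png",im[:,:,::-1]); W=d
    if c=="side": S=d; cv2.imwrite("pics/s6.png",cv2.resize(im[180:310,190:360],None,fx=4.6,fy=4.6,interpolation=cv2.INTER_CUBIC)[:,:,::-1])
    F.append(env.get_state()["wrist_force"].round(2).tolist())
s=env.get_state(); print(s["clock"],s["tcp_pos"],F)
p=np.array([.5385,.0475,np.radians(185)]); f=pts(p)
for x in(-.04,-.035,-.03,-.025,-.02):
    print(x,"wrist rc",proj(W,f(x,0,.014))[0][::-1].round(1),"side zoom",((proj(S,f(x,0,.014))[0]-[190,180])*4.6).round(0))
E
```

```text
clock: 7.43
tcp_pos: [0.5387, 0.0177, 0.0685]
orientation: [0.0, 0.999, 0.043, 0.0]
wrist_force: [-1.5, 0.4, 8.0]
finger_gap: 0.0517
wrist [{'location': [219.3, 205.6], 'score': 0.9}, {'location': [120.2, 63.9], 'score': 0.67}]
side [{'location': [251.8, 253.9], 'score': 0.76}]
top []
7.7333 [0.53868112 0.01766971 0.06853734] [[0.04, 0.64, 9.3], [-1.45, 0.58, 8.0], [-1.23, -0.67, 7.53]]
-0.04 wrist rc [219.3 206.4] side zoom [282. 315.]
-0.035 wrist rc [228.5 208.1] side zoom [292. 319.]
-0.03 wrist rc [237.3 209.7] side zoom [302. 322.]
-0.025 wrist rc [245.7 211.2] side zoom [311. 326.]
-0.02 wrist rc [253.8 212.6] side zoom [321. 329.]
```

View pics/w6.png

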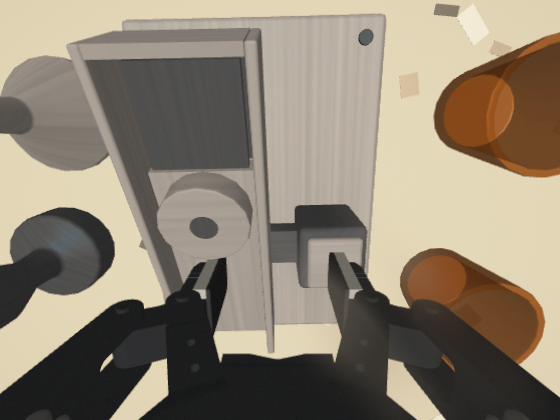

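View pics/s6.png

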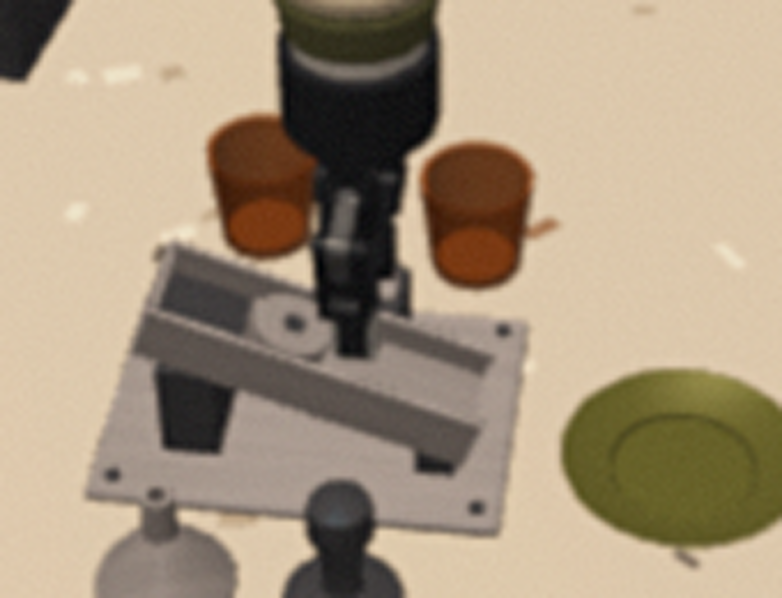

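The force rose from 5.9 to 8 N over 0.4 mm, so the key is on its stop. The disc sits at x ≈ −0.033 m, where contact with the finger is expected. Next I'll check that it is at rest and really touching.

Run:
```python
from workcell import env
from h import *
I=[];F=[]
for i in range(8):
    d=env.read_camera("wrist"); I.append(d["pixels"].astype(float)); F.append(env.get_state()["wrist_force"])
print(env.get_state()["clock"],np.mean(F,0),np.std(F,0))
o=cv2.imread("pics/w6.png")[:,:,::-1].astype(float)
r=(slice(160,260),slice(150,255))
print("diff vs w6",np.abs(I[0][r]-o[r]).mean(),"first-last",np.abs(I[0][r]-I[-1][r]).mean(),"bg",np.abs(I[0][50:100,420:520]-o[50:100,420:520]).mean())
m=np.mean(I,0).clip(0,255).astype(np.uint8)
cv2.imwrite("pics/w7.png",cv2.resize(m[160:310,140:290],None,fx=4,fy=4,interpolation=cv2.INTER_CUBIC)[:,:,::-1])
```

```text
8.1333 [-1.39574072  0.03934922  8.54661083] [0.48076442 0.77954188 0.33428896]
diff vs w6 0.7207936507936508 first-last 0.7112380952380952 bg 0.8046
```

View pics/w7.png

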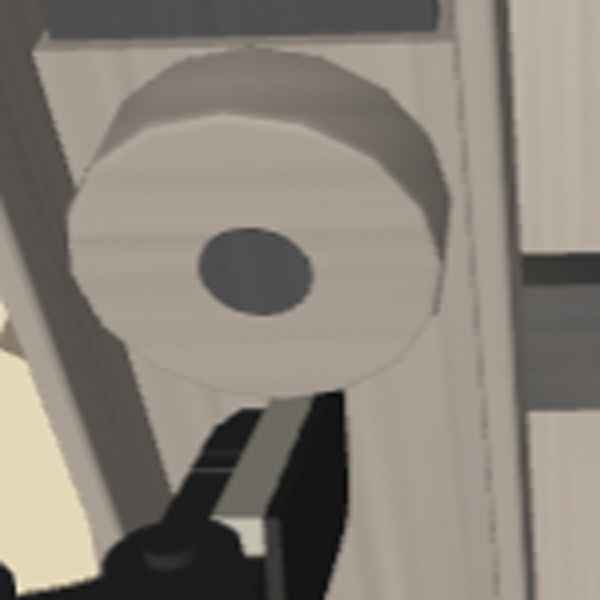

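The disc has not moved over 0.4 s: the picture difference is only noise. Its lower rim touches and covers the fingertip at wrist (258, 207), and the wrist carries −1.4 N in world x, the downhill direction. I'm handing in.

Run:
```python
from workcell import env
print(env.hand_in()); s=env.get_state(); print(s["clock"],s["tcp_pos"],s["wrist_force"])
```

```text
the job is handed in; nothing more can be done
None
the job is handed in; nothing more can be done
```

I pressed the key to its stop with one finger, and the base popped out and came to rest on the runway against the other finger. I handed in at about 8.1 s while still holding both; no verdict was reported.

**Last checks**
- **Key:** the force rose from 5.9 to about 8.5 N over the last 0.4 mm, so the key is on its stop.
- **Base at rest:** it did not move over 0.4 s of wrist pictures; the differences were only noise. It lies flat on the floor, just below the pocket step, with its centre at x ≈ −0.033 m.
- **Contact:** the lower rim touches the trough finger in the wrist picture. The wrist force averaged −1.4 N in x (downhill). That is more than the base's weight alone would give, so part of it is probably friction on the key.
- **Bystanders:** the cups, funnel, tamper and saucer look unmoved in the last pictures. I did not measure this, and I did not check the carafe again after the first pictures.

**Disagreements between measurements**
- The side camera was 2–3 mm off the others.
- The wrist camera put the key 3–4 mm further uphill than the top and side fit. The contact picture supported the wrist view, with the finger about 5 mm downhill of the cap's centre but well on it.
- The network missed the base in the last top picture, and its key point there was about 3 px off mine.

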